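# Set out the lunch condiments on the serving board

### The arm

A 6-joint arm with a two-finger parallel gripper is mounted at the origin on a cart in front of the work surface, level with it; the furniture and walls round the work are solid. World frame = base frame: x ahead of the robot, y to its left, z up, the work surface at z = 0. Lengths are in mm, angles in rad, forces in N, time in s.
With the tool pointing down it reaches from about 350 to 975 mm from the base axis. Payload 7.1 kg.
Tool frame: the origin (TCP) lies at the centre of the arm's flange, where the gripper is bolted on; the fingertips stand 182 mm ahead of it and the grasp point (between the pads) lies 163 mm ahead of it; z points along the fingers, y is the line along which they close (so a half turn about z gives the same grasp; the last joint's range is limited). The gripper opens to 88 mm and grips with 3 to 60 N. Pads are 20 mm wide; open, the fingers measure 115 mm over their backs; the gripper's body (75 mm by 178 mm) begins 61 mm behind the grasp point.
Start: joints at [1.084, 0.423, 1.63, -0, 1.089, -0.019], TCP at [281.795, 557.851, 404.675] pointing down, gripper open.
Joint ranges: [-3, 3], [-0.9, 2.11], [0.09, 2.58], [-1.31, 4.45], [0.11, 2.69], [-2.54, 2.54]. Speed limits (rad/s): [2.39, 2.39, 3.01, 3.14, 3.14, 3.14].

### API

Orientations are given as a rotation vector (axis times angle).
In Python, from workcell import readout, get_image, ctrl gives the robot as it stands.
- The arm moves only by the tool step_arm, never from a script. Its argument "targets" is a list that holds one entry, the list of rows, each a list of 7 numbers: the shift along the world's x, y, z as a fraction of full scale, then the turn, a rotation vector about the world's x, y, z as a fraction of full scale, then the opening, from 0 (shut) to 1 (fully open). In form: [[[dx, dy, dz, wx, wy, wz, claw], ...]]. A call has exactly 5 rows; each row shifts and turns the commanded pose from where the row before left it; what a row does not reach is not made up. Full scale, the value 1, is 0.05 m for a shift and 4 degrees for a turn. A row lasts 1/8 s, in which the tool goes at most 62.5 mm and 10.7 degrees, less where a joint would pass 70% of its speed; a pose out of reach is approached as far as the arm can. A call with a number of a shift or a turn outside -1 to 1 is refused whole. A call with a gripper value outside its range is refused whole. The fingers move at their own pace and stop on an object; the grip force is fixed at half the most. Time passes only in rows, so rows that do not move let the fingers close, or fill a call up. It gives the time, the measured TCP pose, the force, the opening and the grip force at its end, in the units of the state.
- readout.get_obs(): the state, without advancing time (a new reading comes with each control period).
- get_image(name): name is "scene" or "top" or "wrist"; returns a dict with "pixels" (400x640x3 uint8, red, green, blue), "intrinsics" (3x3 intrinsics, pixels), "k1" (the pictures are not rectified: a ray, as slopes to the right and down, at radius r is drawn at 1 + k1 r^2 times it, then the intrinsics apply), "extrinsics" (4x4, takes a point from world to camera coordinates). Camera axes: x right, y down, z forward; pixel columns grow to the right and rows downward; lengths in mm; the calibration is good to about 2 mm. A picture is of the moment at which its call begins. There is no depth.
- ctrl.close_job(): hands the job in; it is judged then, once.
The state is a dict: "t": time; "qpos": joint angles; "qvel": joint speeds; "joint_torque": joint torques, N m; "ee_pos": TCP position; "orientation": TCP orientation; "ft_force": force on the tool from outside, world axes, zero at the start; "moment": the same for the moment, N m; "width": finger opening in mm; "grasp_force": force on a finger pad.
Only numpy, scipy, OpenCV 4.12 (cv2) and the standard library are available. Lean on these libraries where they do the work, as an engineer would, in place of code of your own. Each camera call takes 0.05 s, during which the arm holds its last target. There are 200 camera calls.

### The job

Set out the condiments for lunch on and around the long serving board: first the wooden riser in the middle of the board, exactly midway between the two coasters, then the salt shaker centred on top of the riser; the pepper mill goes in the centre of the round coaster and the jam jar in the centre of the square one. The spice jar stands on the worktop straight behind the riser (on the far side of the board), ten centimetres from riser to jar, centre to centre and square to the board. Everything must stand upright; leave the tomato tin and the white mug where they are.

Things in the scene. Friction and masses are not known exactly. Their poses are not given: they have to be found in the camera images.
- board: dark wooden serving board lying flat, fixed, 340 mm long (along its y), 120 mm deep (along its x) and 14 mm thick. Origin: centre of its underside, on the worktop (z = 0); the middle of the board lies straight above it. At yaw 0 x points away from the robot, y to the left, z up; it is turned by up to about 20 degrees either way. Behind the board means on its +x side, the long side away from the robot
- round_coaster: round cork-coloured coaster fixed on one end of the board, 86 mm across, 5 mm thick, its centre 120 mm from the board's middle along the board; at the left or the right end. Origin: centre of its underside, 14 mm above the worktop; its top is at 19 mm
- square_coaster: square grey coaster fixed on the other end of the board, 84 x 84 mm, 5 mm thick, its centre 120 mm from the board's middle along the board. Origin: centre of its underside, 14 mm above the worktop; its top is at 19 mm
- riser: loose low round wooden block (display riser), 64 mm across, 34 mm high, flat top and bottom, 0.12 kg. Origin: centre of its underside; z is its axis
- salt_shaker: glass salt shaker with a grey cap, 90 mm high, body 44 mm across up to 74 mm, cap 34 mm across above that, 0.1 kg. Origin: centre of its underside; z is its axis
- pepper_mill: tall turned wooden mill with a metal knob on top, 150 mm high, foot 58 mm across, with a round head 50 mm across from 109 to 139 mm above its foot, where it is well grasped (the head does not turn), 0.18 kg. Origin: centre of its underside; z is its axis
- jam_jar: squat glass jam jar with a whitish lid, 84 mm high, up to 68 mm across, lid 63 mm across from 74 to 84 mm, 0.25 kg. Origin: centre of its underside; z is its axis
- spice_jar: slim glass spice jar with a green cap, 106 mm high, 46 mm across, cap 45 mm across from 85 to 105 mm, 0.11 kg; it is the one near the other loose things (those in the far right back corner belong to the kitchen and stay). Origin: centre of its underside; z is its axis
- tomato_tin: low wide tin, 75 mm across, 58 mm high, loose, stands among the things and is to be left alone. Origin: centre of its underside
- white_mug: white mug with a handle, 90 mm across without the handle, 124 mm with it, 100 mm high, loose, stands right behind the things to be moved (not the like mug at the far right), to be left alone. Origin: on its underside, in the middle of body and handle together (the handle points to its own -y, the cup's centre lies 17 mm to its +y)

How it is judged (in metres and radians):
On the way, in this order (a step that is already met when the one before it is completed fails the run):
1. the riser stands in the middle of the board, midway between the coasters (horizontal distance between riser and board below 0.015 m and height (world z) of riser between 0.009 and 0.019 m), for 0.2 s.
2. the salt shaker stands on top of the riser (horizontal distance between salt_shaker and riser below 0.01 m and height (world z) of salt_shaker between 0.043 and 0.053 m and angle between salt_shaker's own z axis and vertical below 0.15 rad), for 0.2 s.
At the end, for the whole second after the job is handed in: riser on the board within 15 mm of its middle; shaker on the riser, 10 mm; mill on the round and jam jar on the square coaster, 15 mm; spice jar on the worktop 85 to 115 mm behind the board's middle, 15 mm sideways; all upright (0.15 rad), at rest, released (all of step 1 and all of step 2 and linear speed of each of riser, salt_shaker, pepper_mill, jam_jar, spice_jar below 0.02 m/s and angle between each of riser, pepper_mill, jam_jar, spice_jar's own z axis and vertical below 0.15 rad and contact force between the fingers and riser below 0.1 N and contact force between the fingers and salt_shaker below 0.1 N and horizontal distance between pepper_mill and round_coaster below 0.015 m and height (world z) of pepper_mill between 0.014 and 0.024 m and contact force between the fingers and pepper_mill below 0.1 N and horizontal distance between jam_jar and square_coaster below 0.015 m and height (world z) of jam_jar between 0.014 and 0.024 m and contact force between the fingers and jam_jar below 0.1 N and x of spice_jar in the frame of board between 0.085 and 0.115 m and y of spice_jar in the frame of board between -0.015 and 0.015 m and height (world z) of spice_jar between -0.005 and 0.005 m and contact force between the fingers and spice_jar below 0.1 N); the robot touches nothing.
It fails at once if the tomato tin is moved by more than 30 mm or tipped (distance of tomato_tin from where it was at the start of the episode above 0.03 m or angle between tomato_tin's own z axis and vertical above 0.3 rad).
It fails at once if the white mug is moved by more than 30 mm or tipped (distance of white_mug from where it was at the start of the episode above 0.03 m or angle between white_mug's own z axis and vertical above 0.3 rad).
It also fails if it takes over 131 s, if anything falls off the work surface, if the arm or the gripper's body presses on something with over 40 N, if the wrist force passes 120 N, or if a joint passes its speed limit or range.

## Working session

There is one attempt and no reset: what is moved stays moved. The work goes in short steps, Python scripts to look and compute and a tool call to move; the robot and the scene stay as the last step left them, time stands still between calls to the robot, and variables do not carry over. Pictures are saved under pics/ and viewed, at most 14 in all, crops included, and the job is handed in when it is done.

Besides the shell and the picture viewer there is one more tool, called after "Call:" as name([rows], argument=value, ...), one row to a line, values as JSON. step_arm: Moves the arm, as the interface text tells. Shift numbers are shares of 0.05 m and turn numbers shares of 4 degrees, none past 1 either way. Its arguments: {"type":"object","properties":{"targets":{"type":"array"}},"required":["targets"]}

```bash
mkdir -p pics
cat > h.py <<'E'
import numpy as np, cv2
from workcell import readout, get_image, ctrl
def grab(n,save=None):
    d=get_image(n)
    if save: cv2.imwrite(f'pics/{save}.png',cv2.cvtColor(np.asarray(d['pixels']),cv2.COLOR_RGB2BGR))
    return d
def toplane(d,uv,z):
    K=np.array(d['intrinsics']);E=np.array(d['extrinsics']);k=float(d['k1'])
    uv=np.atleast_2d(np.array(uv,float))
    n=cv2.undistortPoints(uv[:,None,:],K,np.array([k,0,0,0,0.]))[:,0]
    r=np.c_[n,np.ones(len(n))]@E[:3,:3]; c=-E[:3,:3].T@E[:3,3]
    return c+r*((z-c[2])/r[:,2])[:,None]
def proj(d,P):
    K=np.array(d['intrinsics']);E=np.array(d['extrinsics'])
    return cv2.projectPoints(np.atleast_2d(np.array(P,float)),cv2.Rodrigues(E[:3,:3])[0],E[:3,3],K,np.array([float(d['k1']),0,0,0,0.]))[0][:,0]
E
python3 - <<'E'
from h import *
for n in('scene','top'):
    d=grab(n,n+'0'); E=np.array(d['extrinsics']); print(n,d['intrinsics'],d['k1'],-E[:3,:3].T@E[:3,3],E[:3,:3].round(2).tolist())
o=readout.get_obs(); print(o)
E
```

```text
scene [[362.20401412   0.         318.66181177]
 [  0.         362.20401412 195.96687714]
 [  0.           0.           1.        ]] -0.03775593250797629 [  17.07948903 -602.1891933   637.84002025] [[0.77, -0.64, 0.01], [-0.38, -0.47, -0.8], [0.52, 0.61, -0.6]]
top [[428.46975111   0.         321.29674553]
 [  0.         428.46975111 205.70179468]
 [  0.           0.           1.        ]] -0.08243684980447608 [ 359.60753814   17.1450288  1247.25891148] [[-0.02, -1.0, 0.01], [-0.99, 0.02, -0.13], [0.13, -0.01, -0.99]]
{'t': 0.1, 'qpos': array([ 1.08400671e+00,  4.23788066e-01,  1.63061935e+00,  1.38776359e-05,
        1.08862193e+00, -1.89689467e-02]), 'qvel': array([ 1.82422252e-05, -1.03500238e-03, -8.11204114e-04,  1.14275137e-04,
        7.17620057e-04, -8.82998526e-04]), 'joint_torque': array([ 6.84077622e-04, -5.45610559e+01, -2.74324447e+01,  6.45228499e-02,
        1.87882979e-02, -9.30755633e-07]), 'ee_pos': array([281.67670387, 557.63914191, 403.96222324]), 'orientation': array([-7.28091780e-01, -3.05567487e+00,  2.17988777e-03]), 'ft_force': array([-0.3207264 ,  0.35814827,  0.22090745]), 'moment': array([-0.03136828,  0.01732113,  0.00884223]), 'grasp_force': 0.0, 'width': 87.7146644745854}
```

View pics/top0.png

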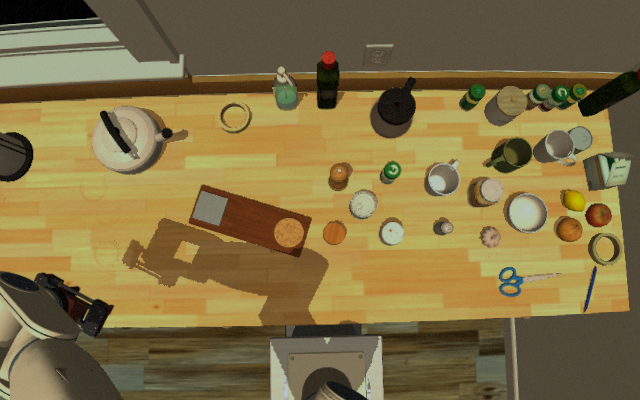

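View pics/scene0.png

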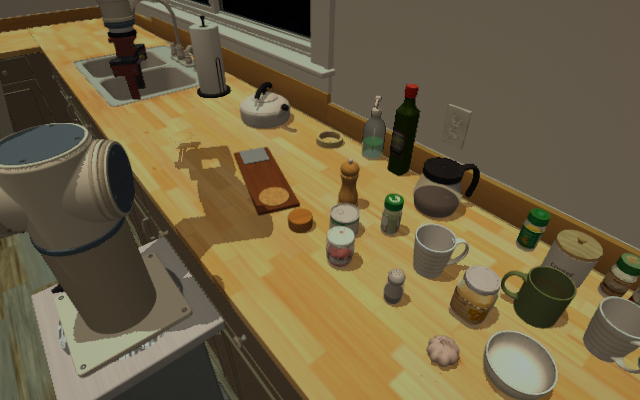

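The top view shows the board at about (250,220), turned, with the square coaster at (209,208) and the round one at (289,233). The riser is at (335,233), the mill at (340,173), the spice cap at (392,171), the shaker at (446,227) and the mug at (443,178). The round things at (363,204) and (392,233) are the tin and the jam jar; I'll zoom in to tell them apart.

Run:
```python
from h import *
a=cv2.imread('pics/top0.png');b=cv2.imread('pics/scene0.png')
t=cv2.resize(a[145:270,180:480],None,fx=2.66,fy=2.66,interpolation=cv2.INTER_CUBIC)
s=cv2.resize(b[140:320,225:505],None,fx=1.45,fy=1.45,interpolation=cv2.INTER_CUBIC)
c=np.zeros((t.shape[0]+s.shape[0],800,3),np.uint8);c[:t.shape[0],:t.shape[1]]=t;c[t.shape[0]:,:s.shape[1]]=s
print(c.shape);cv2.imwrite('pics/z0.png',c)
d=grab('top')
for n,u,z in[('sq',(209,208),19),('rd',(289,233),19),('riser',(335,233),34),('mill',(340,170),140),('tin?',(363,204),58),('jam?',(392,233),84),('spice',(392,171),106),('salt',(446,227),90),('mug',(440,180),100)]:
    print(n,toplane(d,u,z)[0].round(0))
```

```text
(593, 800, 3)
sq [524. 331.  19.]
rd [446. 100.  19.]
riser [442. -31.  34.]
mill [600. -45. 140.]
tin? [ 520. -111.   58.]
jam? [ 434. -185.   84.]
spice [ 602. -189.  106.]
salt [ 446. -333.   90.]
mug [ 575. -321.  100.]
```

View pics/z0.png

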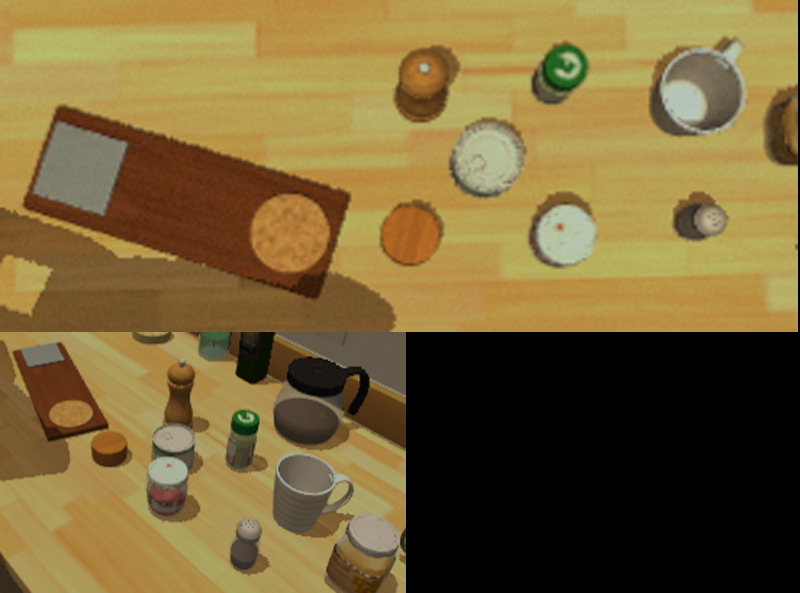

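The (392,233) thing, with a red dot and red contents, is the jam jar. The one at (363,204) is the tin. Next I'll refine the centres with masks.

```bash
cat > meas.py <<'E'
from h import *
def cen(img,box,lo,hi,close=2):
    x0,y0,x1,y1=box;h=cv2.cvtColor(img[y0:y1,x0:x1],cv2.COLOR_BGR2HSV)
    m=cv2.inRange(h,np.array(lo),np.array(hi)); m=cv2.morphologyEx(m,cv2.MORPH_CLOSE,np.ones((3,3)),iterations=close)
    c=max(cv2.findContours(m,cv2.RETR_EXTERNAL,cv2.CHAIN_APPROX_NONE)[0],key=cv2.contourArea)
    (cx,cy),(w,hh),_=cv2.minAreaRect(c); M=cv2.moments(c)
    return np.array([M['m10']/M['m00']+x0,M['m01']/M['m00']+y0]),(round(w,1),round(hh,1)),c+[x0,y0]
E
python3 - <<'E'
from meas import *
a=cv2.imread('pics/top0.png');d=grab('top')
h=cv2.cvtColor(a,cv2.COLOR_BGR2HSV)
for n,p in dict(wood=(320,200),sq=(209,208),rd=(286,233),board=(250,215),riser=(335,233),mill=(340,169),jam=(395,236),spice=(389,168),salt=(447,227),tin=(360,206)).items(): print(n,h[p[1],p[0]],end=' ')
print()
for n,box,lo,hi,z in [('board',(180,175,320,265),(0,120,20),(12,255,150),14),('sq',(188,184,232,230),(0,0,60),(180,90,200),19),('rd',(270,214,308,250),(10,60,120),(25,190,255),19),
 ('riser',(318,216,352,250),(5,170,60),(15,255,255),34),('jam',(376,216,408,250),(0,0,120),(180,70,255),84),('spice',(378,155,404,184),(40,80,20),(90,255,255),106),('tin',(345,185,382,222),(0,0,90),(180,80,255),58)]:
    c,s,ct=cen(a,box,lo,hi); P=toplane(d,c,z)[0]; print(n,c.round(1),s,P.round(1))
    if n=='board':
        r=cv2.minAreaRect(toplane(d,ct[:,0],14)[:,:2].astype(np.float32)); print(r)
E
```

```text
wood [ 21 145 185] sq [ 27  42 128] rd [ 16 177 180] board [ 12 200 102] riser [ 15 204 160] mill [ 25  59 163] jam [ 45  40 196] spice [ 58 173  99] salt [ 25  56 178] tin [ 33  51 186] 
board [259.8 223.8] (115.2, 41.1) [474.8 184.3  14. ]
((485.89593505859375, 215.23031616210938), (335.8233337402344, 118.35897827148438), 71.54438018798828)
sq [209.9 207.8] (28.8, 29.1) [524.2 328.8  19. ]
rd [290.1 233.4] (31.0, 33.0) [444.9  96.9  19. ]
riser [333.8 232.8] (20.5, 21.2) [442.4 -27.7  34. ]
jam [392.4 232.8] (22.0, 21.0) [ 435.  -185.8   84. ]
spice [391.9 170.1] (15.6, 16.3) [ 604.5 -188.5  106. ]
tin [362.9 204.2] (25.4, 26.4) [ 519.  -110.7   58. ]
```

Call:
step_arm([
  [[0.4,-1,-0.2,0,0,1,1],[0.4,-1,-0.2,0,0,1,1],[0.4,-1,-0.2,0,0,0,1],[0.4,-1,-0.2,0,0,0,1],[0.4,-1,-0.2,0,0,0,1]],
])

```text
t: 0.82
ee_pos: [382.2, 306.3, 354.5]
orientation: [0.513, 3.099, 0.0]
ft_force: [0.5, -0.4, -0.8]
width: 87.8
grasp_force: 0.0
```

Call:
step_arm([
  [[0.2,-1,0,0,0,0,1],[0.2,-1,0,0,0,0,1],[0.2,-1,0,0,0,0,1],[0.2,-1,0,0,0,0,1],[0.2,-0.8,0,0,0,0,1]],
])

```text
t: 1.45
ee_pos: [431.8, 66.1, 354.8]
orientation: [0.514, 3.099, 0.0]
ft_force: [-0.0, 0.1, 0.3]
width: 87.4
grasp_force: 0.0
```

Call:
step_arm([
  [[0.1,-1,0,0,0,0,1],[0.1,-0.9,0,0,0,0,1],[0,0,0,0,0,0,1],[0,0,0,0,0,0,1],[0,0,0,0,0,0,1]],
])

```text
t: 2.08
ee_pos: [441.6, -26.2, 354.6]
orientation: [-0.511, -3.099, -0.0]
ft_force: [-0.1, 0.6, 0.0]
width: 87.9
grasp_force: 0.0
```

Run:
```python
from h import *
d=grab('wrist','w1');E=np.array(d['extrinsics']); print(d['intrinsics'],d['k1'],-E[:3,:3].T@E[:3,3],E[:3,:3].round(2).tolist())
print(proj(d,[[442,-30,34]]))
```

```text
[[343.41600619   0.         318.54095228]
 [  0.         343.41600619 197.39003814]
 [  0.           0.           1.        ]] -0.057300694757055924 [370.58710748  -1.82745434 335.08299296] [[0.32, 0.95, -0.0], [0.91, -0.31, 0.27], [0.26, -0.09, -0.96]]
[[314.4261074  188.66839302]]
```

View pics/w1.png

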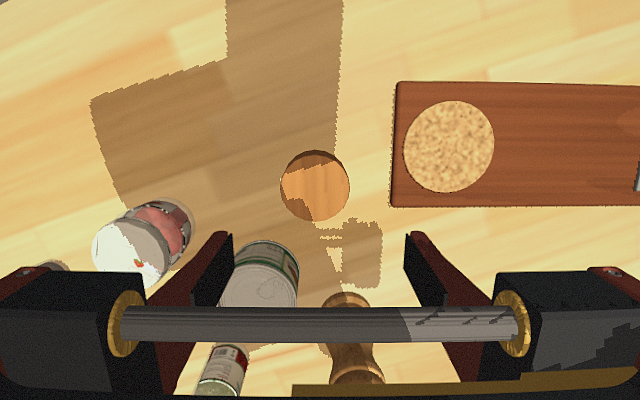

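The wrist view shows the riser top at (315,187), the round coaster at (449,146) and the board's right edge at x≈395. The estimates agree.

Run:
```python
from meas import *
d=grab('wrist')
a=cv2.imread('pics/w1.png')
c,s,_=cen(a,(396,92,502,200),(14,60,120),(30,255,255),1); print(c,s,toplane(d,c,19))
print(toplane(d,(315.2,187.5),34))
```

```text
[448.43470405 146.14112393] (91.0, 91.0) [[446.93675073  99.36308952  19.        ]]
[[441.25588004 -28.94248136  34.        ]]
```

Call:
step_arm([
  [[0,-0.05,-1,0,0,0,1],[0,0,-1,0,0,0,1],[0,0,-0.9,0,0,0,1],[0,0,-0.4,0,0,0,1],[0,0,0,0,0,0,1]],
])

```text
t: 2.8
ee_pos: [441.3, -29.0, 188.4]
orientation: [-0.511, -3.096, 0.0]
ft_force: [0.1, -0.5, 0.4]
width: 87.6
grasp_force: 0.0
```

Call:
step_arm([
  [[0,0,-0.06,0,0,0,0],[0,0,0,0,0,0,0],[0,0,0,0,0,0,0],[0,0,0,0,0,0,0],[0,0,0,0,0,0,0]],
])

```text
t: 3.42
ee_pos: [442.2, -29.6, 187.5]
orientation: [0.513, 3.098, 0.0]
ft_force: [-0.2, 1.1, 7.2]
width: 63.8
grasp_force: 30.0
```

Call:
step_arm([
  [[0,0,0,0,0,0,0],[0,0,0.5,0,0,0,0],[0,0,0.5,0,0,0,0],[0,0,0.5,0,0,0,0],[0,0,0,0,0,0,0]],
])

```text
t: 4.05
ee_pos: [442.3, -29.7, 263.1]
orientation: [0.513, 3.095, 0.0]
ft_force: [0.7, -0.3, -1.6]
width: 63.8
grasp_force: 30.0
```

Call:
step_arm([
  [[0.17,0.97,0,0,0,0,0],[0.17,0.97,0,0,0,0,0],[0.17,0.97,0,0,0,0,0],[0.17,0.97,0,0,0,0,0],[0.17,0.97,0,0,0,0,0]],
])

```text
t: 4.68
ee_pos: [484.0, 214.4, 260.4]
orientation: [-0.513, -3.098, 0.001]
ft_force: [1.1, 0.0, -1.5]
width: 63.2
grasp_force: 30.0
```

Call:
step_arm([
  [[0.02,0.02,0,0,0,0,0],[0,0,-0.4,0,0,0,0],[0,0,-0.4,0,0,0,0],[0,0,0,0,0,0,0],[0,0,0,0,0,0,0]],
])

```text
t: 5.3
ee_pos: [485.3, 213.2, 221.6]
orientation: [-0.514, -3.099, 0.001]
ft_force: [-0.4, -0.1, -1.1]
width: 63.5
grasp_force: 30.0
```

Run:
```python
from h import *
d=grab('wrist','w2'); print(readout.get_obs()['ee_pos'])
```

```text
[485.47219489 213.4111053  222.00301081]
```

View pics/w2.png

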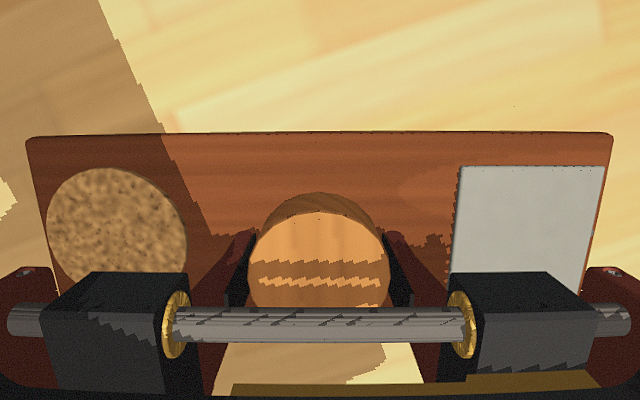

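The riser is held over the board, top centre about (319,262). The board's near edge runs from (27,137) to (612,134), and both coasters are clear.

Run:
```python
from h import *
d=grab('wrist')
P=toplane(d,[(25,138),(614,135),(150,132.5),(500,132)],14);print(P.round(1)); L=P[1]-P[0];print(np.hypot(*L[:2]))
L=P[3]-P[2];y=L[:2]/np.hypot(*L[:2]);x=np.array([y[1],-y[0]]);print('ang',np.degrees(np.arctan2(y[1],y[0])))
# y from coaster edges: round left/right extremes 46..187 at row 225 ; square left edge x 460 top-left corner, right 604
Q=toplane(d,[(46,217),(187,232),(460,167),(604,167)],19);print(((Q-P[2])[:,:2]@y),((Q-P[2])[:,:2]@x)); 
m=np.array([485.5,213.4]);print('tcp in frame',(m-P[2,:2])@y,(m-P[2,:2])@x,'corners',((P-P[2])[:,:2]@y))
```

```text
[[377.5  73.9  14. ]
 [484.2 391.7  14. ]
 [399.8 145.1  14. ]
 [461.7 327.5  14. ]]
335.3078467874839
ang 71.25274231610356
[-67.56250233  16.6980208  170.01409868 254.10977652] [47.5076864  56.43268354 18.70209111 18.27032114]
tcp in frame 92.26895004515683 59.19350721491482 corners [-74.5694062  260.73664913   0.         192.6272599 ]
```

Call:
step_arm([
  [[0.02,0.02,-0.2,0,0,0,0],[0,0,-0.2,0,0,0,0],[0,0,0,0,0,0,0],[0,0,0,0,0,0,0.9],[0,0,0,0,0,0,0.9]],
])

```text
t: 6.02
ee_pos: [486.3, 214.9, 201.6]
orientation: [-0.513, -3.099, 0.0]
ft_force: [-0.6, -0.4, 0.2]
width: 78.1
grasp_force: 0.0
```

Call:
step_arm([
  [[0,0,0,0,0,0,0.9],[0,0,0,0,0,0,0.9],[0,0,0.4,0,0,0,0.9],[0,0,1,0,0,0,1],[0,0,1,0,0,0,1]],
])

```text
t: 6.65
ee_pos: [486.1, 214.8, 322.7]
orientation: [-0.513, -3.099, 0.001]
ft_force: [0.7, -0.2, 0.3]
width: 87.5
grasp_force: 0.0
```

Run:
```python
from h import *
d=grab('wrist','w3'); np.savez('w3.npz',**{k:d[k] for k in('intrinsics','k1','extrinsics')})
```

Call:
step_arm([
  [[-0.08,-1,0.2,0,0,0,1],[-0.08,-1,0.2,0,0,0,1],[-0.08,-1,0.2,0,0,0,1],[-0.08,-1,0,0,0,0,1],[-0.08,-1,0,0,0,0,1]],
])

```text
t: 7.32
ee_pos: [466.0, -36.7, 351.9]
orientation: [0.513, 3.098, 0.0]
ft_force: [1.2, 0.6, -0.2]
width: 87.7
grasp_force: 0.0
```

Call:
step_arm([
  [[-0.08,-1,0,0,0,0,1],[-0.08,-1,0,0,0,0,1],[-0.08,-1,0,0,0,0,1],[-0.08,-1,0,0,0,0,1],[-0.08,-1,0,0,0,0,1]],
])

```text
t: 7.95
ee_pos: [445.9, -286.8, 351.7]
orientation: [0.513, 3.099, -0.0]
ft_force: [0.7, 0.8, -0.8]
width: 87.7
grasp_force: 0.0
```

Call:
step_arm([
  [[0,-0.9,0,0,0,0,1],[0,0,0,0,0,0,1],[0,0,0,0,0,0,1],[0,0,0,0,0,0,1],[0,0,0,0,0,0,1]],
])

```text
t: 8.57
ee_pos: [446.5, -329.1, 351.7]
orientation: [-0.511, -3.1, -0.0]
ft_force: [-0.8, -0.7, 0.2]
width: 87.9
grasp_force: 0.0
```

Run:
```python
from h import *
d=grab('wrist','w4'); np.savez('w4.npz',**{k:d[k] for k in('intrinsics','k1','extrinsics')})
a=cv2.imread('pics/w3.png');b=cv2.imread('pics/w4.png')
cv2.imwrite('pics/m34.png',np.vstack([a[:300],b[:300]])); print(proj(d,[[446,-333,90],[446,-333,0]]))
```

```text
[[312.99214702 207.3080616 ]
 [314.4045865  180.13356997]]
```

View pics/m34.png

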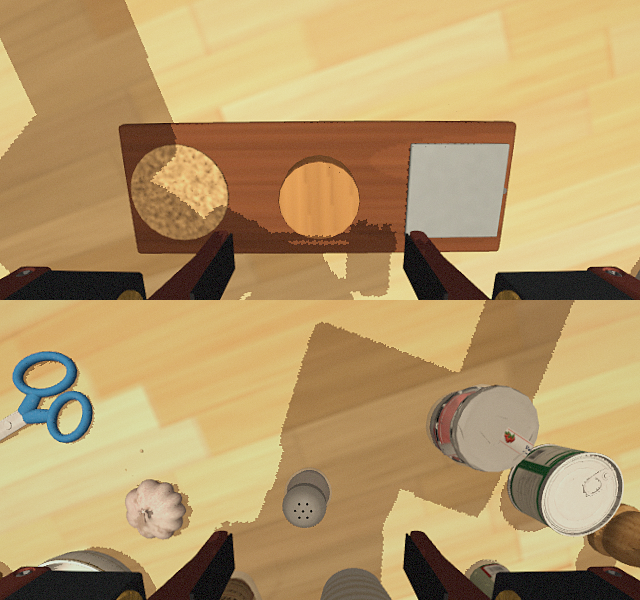

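Top half: riser at (319,199), coasters at (180,192) and (458,190). Bottom half: salt cap at (305,205) and jam lid at about (498,128).

Run:
```python
from h import *
d=dict(np.load('w3.npz'))
Q=toplane(d,[(180,192),(458,190)],19);print(Q,Q.mean(0),np.linalg.norm(Q[1]-Q[0]));print('riser',toplane(d,[(319,199)],34))
d=dict(np.load('w4.npz'));print('salt',toplane(d,[(305,205)],90),'jam',toplane(d,[(498,129)],84))
```

```text
[[447.43486646 101.40796025  19.        ]
 [523.14041462 329.21090565  19.        ]] [485.28764054 215.30943295  19.        ] 240.05314402359895
riser [[488.04839772 214.49857954  34.        ]]
salt [[ 442.42070655 -338.00158558   90.        ]] jam [[ 434.73617481 -187.69650243   84.        ]]
```

Call:
step_arm([
  [[-0.08,-0.18,-0.6,0,0,0,1],[0,0,-0.7,0,0,0,1],[0,0,-0.7,0,0,0,1],[0,0,-0.7,0,0,0,1],[0,0,-0.08,0,0,0,0]],
])

```text
t: 9.25
ee_pos: [441.7, -338.2, 210.8]
orientation: [-0.512, -3.096, -0.003]
ft_force: [0.2, 0.0, 0.4]
width: 80.9
grasp_force: 0.0
```

Call:
step_arm([
  [[0,0,0,0,0,0,0],[0,0,0,0,0,0,0],[0,0,0,0,0,0,0],[0,0,0,0,0,0,0],[0,0,0,0,0,0,0]],
])

```text
t: 9.88
ee_pos: [442.6, -339.1, 213.5]
orientation: [0.513, 3.098, -0.0]
ft_force: [0.3, 3.3, 7.4]
width: 40.4
grasp_force: 30.2
```

Call:
step_arm([
  [[0,0,0.5,0,0,0,0],[0,0,0.8,0,0,0,0],[0,0,0.8,0,0,0,0],[0,0,0.8,0,0,0,0],[0,0,0,0,0,0,0]],
])

```text
t: 10.5
ee_pos: [442.9, -339.7, 360.7]
orientation: [0.512, 3.094, -0.005]
ft_force: [0.1, -0.5, -1.3]
width: 40.2
grasp_force: 29.5
```

Run:
```python
from h import *
d=grab('wrist','w5'); np.savez('w5.npz',**{k:d[k] for k in('intrinsics','k1','extrinsics')}); print(readout.get_obs()['ee_pos'])
```

```text
[ 442.33704231 -339.22873209  358.69722042]
```

View pics/w5.png

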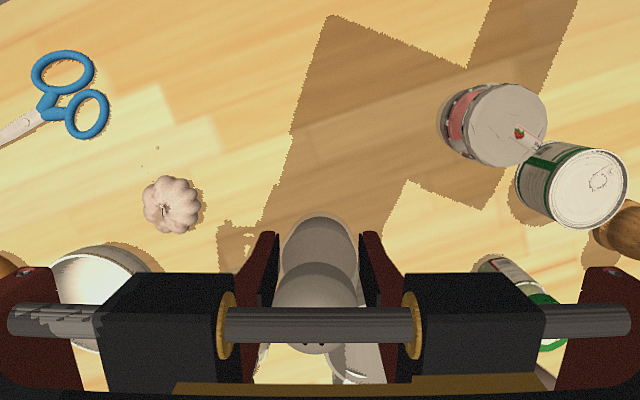

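The shaker is held, with its cap at about x 274–358 and its dark holes at y≈347. The opening of 40 mm is under the stated 44, so I'll check for an offset across the pads.

Run:
```python
from h import *
d=dict(np.load('w5.npz')); t=np.linspace(0,2*np.pi,73)
zb=358.7-163-50; x=np.array([.947,-.322])
for off in(0,10,-10):
  c=np.array([442.4,-339.3])+off*x
  for r,z in((17,90),(17,75),(22,74),(22,2)):
    p=proj(d,np.c_[c[0]+r*np.cos(t),c[1]+r*np.sin(t),np.full(73,zb+z)]);print(off,r,z,p.min(0).round(),p.max(0).round())
```

```text
0 17 90 [272. 274.] [367. 355.]
0 17 75 [277. 255.] [362. 329.]
0 22 74 [264. 241.] [374. 338.]
0 22 2 [283. 192.] [356. 261.]
10 17 90 [273. 299.] [366. 376.]
10 17 75 [278. 278.] [361. 349.]
10 22 74 [266. 265.] [373. 357.]
10 22 2 [283. 208.] [355. 275.]
-10 17 90 [270. 247.] [368. 333.]
-10 17 75 [276. 230.] [363. 309.]
-10 22 74 [263. 217.] [375. 318.]
-10 22 2 [282. 175.] [356. 246.]
```

Run:
```python
from h import *
a=cv2.imread('pics/w4.png')[155:240,260:350];b=cv2.imread('pics/w5.png')[205:365,255:385];t=cv2.imread('pics/top0.png')[205:250,425:465]
f=lambda i,s:cv2.resize(np.clip(i.astype(float)*1.5,0,255).astype(np.uint8),None,fx=s,fy=s,interpolation=cv2.INTER_CUBIC)
A,B,T=f(a,3),f(b,3),f(t,3)
c=np.zeros((480,800,3),np.uint8);c[:A.shape[0],:A.shape[1]]=A;c[:B.shape[0],280:280+B.shape[1]]=B;c[300:300+T.shape[0],:T.shape[1]]=T
cv2.imwrite('pics/z5.png',c)
```

```text
(no output)
```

View pics/z5.png

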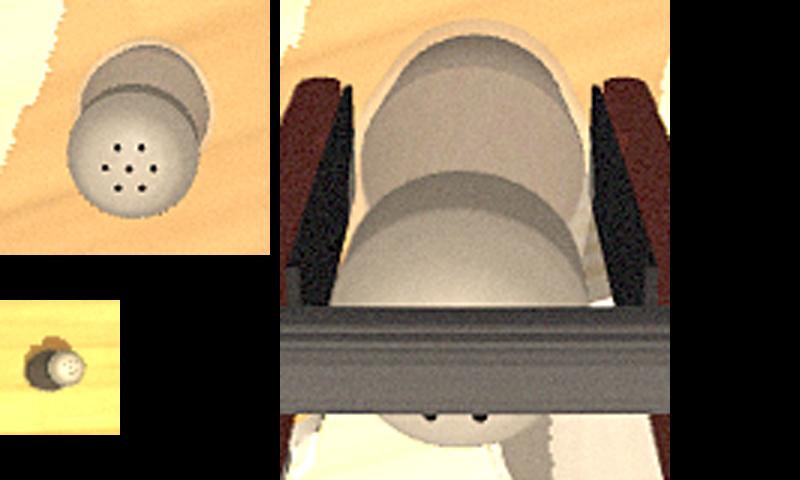

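Run:
```python
from h import *
d=dict(np.load('w4.npz')); t=np.linspace(0,2*np.pi,73)
c=toplane(d,(303,211),90)[0];print(c)
for r,z in((17,90),(17,75),(20,50),(22,40),(20,2),(17,2),(22,2)):
    p=proj(d,np.c_[c[0]+r*np.cos(t),c[1]+r*np.sin(t),np.full(73,float(z))]);print(r,z,p.min(0).round(),p.max(0).round())
```

```text
[ 446.3320135 -340.9474844   90.       ]
17 90 [280. 189.] [326. 232.]
17 75 [282. 184.] [326. 225.]
20 50 [282. 173.] [328. 219.]
22 40 [281. 169.] [330. 217.]
20 2 [287. 163.] [327. 203.]
17 2 [290. 166.] [324. 200.]
22 2 [285. 161.] [329. 205.]
```

The shaker stands upright in the grip, about 5 mm off toward board +x. I'll compensate for that when placing it.

Call:
step_arm([
  [[0.07,0.93,0,0,0,0,0],[0.07,0.93,0,0,0,0,0],[0.07,0.93,0,0,0,0,0],[0.07,0.93,0,0,0,0,0],[0.07,0.93,0,0,0,0,0]],
])

```text
t: 11.18
ee_pos: [459.0, -105.1, 356.0]
orientation: [-0.513, -3.096, -0.0]
ft_force: [1.4, -0.3, -1.2]
width: 40.3
grasp_force: 29.5
```

Call:
step_arm([
  [[0.07,0.93,0,0,0,0,0],[0.07,0.93,0,0,0,0,0],[0.07,0.93,0,0,0,0,0],[0.07,0.93,0,0,0,0,0],[0.07,0.93,0,0,0,0,0]],
])

```text
t: 11.8
ee_pos: [476.6, 127.2, 355.9]
orientation: [-0.513, -3.097, 0.002]
ft_force: [-0.8, 0.2, -0.8]
width: 40.2
grasp_force: 29.5
```

Call:
step_arm([
  [[0.07,0.93,-0.2,0,0,0,0],[0.04,0.9,-0.4,0,0,0,0],[0,0,-0.4,0,0,0,0],[0,0,-0.4,0,0,0,0],[0,0,0,0,0,0,0]],
])

```text
t: 12.42
ee_pos: [481.5, 216.9, 284.8]
orientation: [-0.512, -3.094, 0.005]
ft_force: [0.8, -0.3, -0.4]
width: 39.8
grasp_force: 29.5
```

Run:
```python
from h import *
d=grab('wrist','w6'); np.savez('w6.npz',**{k:d[k] for k in('intrinsics','k1','extrinsics')}); print(readout.get_obs()['ee_pos'])
```

```text
[482.06161071 217.04571926 286.01827241]
```

View pics/w6.png

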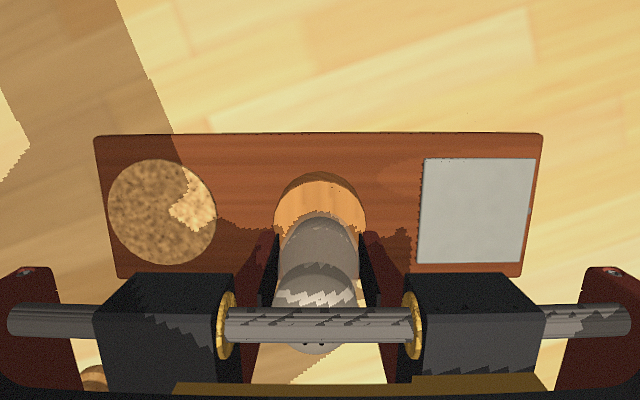

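The shaker's base (x≈319) hangs over the riser (x 275–367), laterally centred. Lowering and releasing.

Call:
step_arm([
  [[0,0,-0.2,0,0,0,0],[0,0,-0.2,0,0,0,0],[0,0,-0.07,0,0,0,0],[0,0,0,0,0,0,0],[0,0,0,0,0,0,0]],
])

```text
t: 13.1
ee_pos: [482.9, 217.4, 264.4]
orientation: [0.513, 3.099, 0.0]
ft_force: [-0.4, 0.7, -0.4]
width: 40.4
grasp_force: 29.5
```

Call:
step_arm([
  [[0,0,0,0,0,0,1],[0,0,0,0,0,0,1],[0,0,0,0,0,0,1],[0,0,0,0,0,0,1],[0,0,0.3,0,0,0,1]],
])

```text
t: 13.72
ee_pos: [482.4, 217.2, 278.9]
orientation: [-0.513, -3.097, 0.002]
ft_force: [0.3, 0.4, -0.2]
width: 86.0
grasp_force: 0.0
```

Call:
step_arm([
  [[0,0,1,0,0,0,1],[0,0,1,0,0,0,1],[0,0,0.6,0,0,0,1],[0,0,0,0,0,0,1],[0,0,0,0,0,0,1]],
])

```text
t: 14.35
ee_pos: [482.4, 217.2, 408.9]
orientation: [-0.513, -3.099, 0.0]
ft_force: [-0.1, -0.1, -0.1]
width: 87.4
grasp_force: 0.0
```

Run:
```python
from h import *
d=grab('wrist','w7'); np.savez('w7.npz',**{k:d[k] for k in('intrinsics','k1','extrinsics')}); print(readout.get_obs()['ee_pos'])
```

```text
[482.29895646 217.16536022 408.28202915]
```

View pics/w7.png

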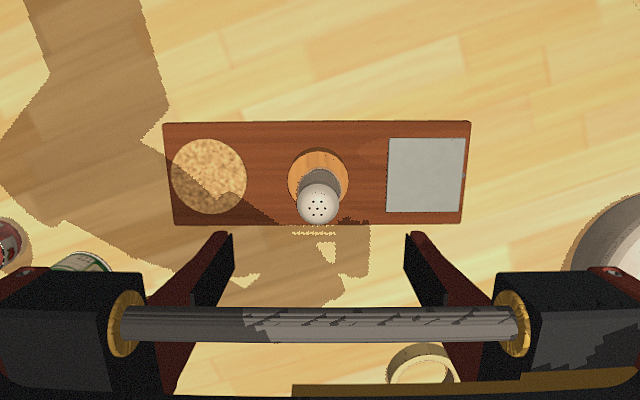

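The shaker stands on the riser, with its holes centred at about (317,208) and the riser spanning x 288–349. I'll check this numerically and start for the jam jar.

Run:
```python
from h import *
d=dict(np.load('w7.npz')); t=np.linspace(0,2*np.pi,73)
print('salt',toplane(d,(317.3,208),138))
for c in((487,215),(485.5,214.5)):
    p=proj(d,np.c_[c[0]+32*np.cos(t),c[1]+32*np.sin(t),np.full(73,48.)]);print('riser pred',p.min(0).round(1),p.max(0).round(1))
```

```text
salt [[486.03528626 215.0577951  138.        ]]
riser pred [286.5 151. ] [349.2 212.1]
riser pred [285.6 149.8] [348.3 211. ]
```

Call:
step_arm([
  [[-0.12,-1,0,0,0,0,1],[-0.12,-1,0,0,0,0,1],[-0.12,-1,0,0,0,0,1],[-0.12,-1,0,0,0,0,1],[-0.12,-1,0,0,0,0,1]],
])

```text
t: 15.02
ee_pos: [452.0, -34.1, 407.9]
orientation: [-0.512, -3.097, 0.0]
ft_force: [0.8, 0.5, 0.1]
width: 87.9
grasp_force: 0.0
```

Call:
step_arm([
  [[-0.12,-1,0,0,0,0,1],[-0.12,-1,0,0,0,0,1],[-0.12,-1,0,0,0,0,1],[0,0,0,0,0,0,1],[0,0,0,0,0,0,1]],
])

```text
t: 15.65
ee_pos: [434.4, -182.3, 408.1]
orientation: [-0.514, -3.097, -0.002]
ft_force: [-0.9, 1.0, -0.2]
width: 88.0
grasp_force: 0.0
```

Run:
```python
from h import *
d=grab('wrist','w8'); np.savez('w8.npz',**{k:d[k] for k in('intrinsics','k1','extrinsics')}); print(readout.get_obs()['ee_pos'])
```

```text
[ 434.6356136  -181.86337051  408.34582018]
```

View pics/w8.png

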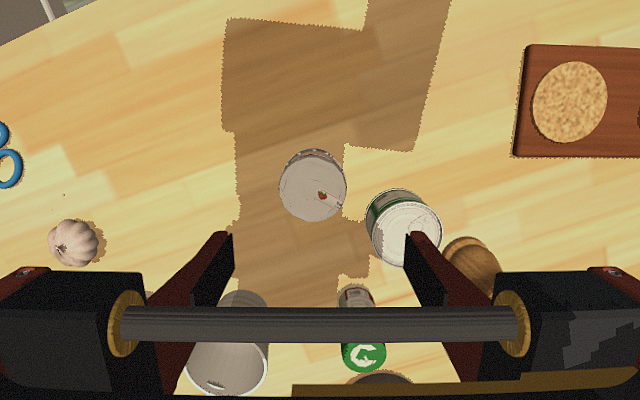

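The jam lid is at about (312,188). The tin at (403,234) will clear the right finger by about 30 mm.

Run:
```python
from h import *
d=dict(np.load('w8.npz'));t=np.linspace(0,2*np.pi,73)
c=toplane(d,(312.8,188),84)[0];print(c,toplane(d,(403,234),58))
p=proj(d,np.c_[c[0]+31.5*np.cos(t),c[1]+31.5*np.sin(t),np.full(73,84.)]);print(p.min(0).round(1),p.max(0).round(1))
```

```text
[ 433.91024772 -187.26665348   84.        ] [[ 516.45527204 -117.52205035   58.        ]]
[278.4 153.7] [347.2 220.5]
```

Call:
step_arm([
  [[0,-0.1,-0.7,0,0,0,1],[0,0,-1,0,0,0,1],[0,0,-1,0,0,0,1],[0,0,-0.7,0,0,0,1],[0,0,-0.25,0,0,0,1]],
])

```text
t: 16.32
ee_pos: [434.4, -186.0, 224.8]
orientation: [-0.509, -3.096, -0.002]
ft_force: [0.3, 0.3, 0.2]
width: 87.9
grasp_force: 0.0
```

Call:
step_arm([
  [[0,0,0,0,0,0,0],[0,0,0,0,0,0,0],[0,0,0,0,0,0,0],[0,0,0,0,0,0,0],[0,0,0,0,0,0,0]],
])

```text
t: 16.95
ee_pos: [435.3, -188.0, 228.0]
orientation: [0.513, 3.097, -0.001]
ft_force: [-0.3, -0.2, 8.1]
width: 64.7
grasp_force: 30.0
```

Call:
step_arm([
  [[0,0,0.5,0,0,0,0],[0,0,1,0,0,0,0],[0,0,1,0,0,0,0],[0,0,1,0,0,0,0],[0,0,0,0,0,0,0]],
])

```text
t: 17.58
ee_pos: [435.5, -188.0, 405.5]
orientation: [0.512, 3.091, -0.003]
ft_force: [0.5, 0.7, -3.2]
width: 64.9
grasp_force: 30.0
```

Run:
```python
from h import *
d=grab('wrist','w9'); np.savez('w9.npz',**{k:d[k] for k in('intrinsics','k1','extrinsics')}); o=readout.get_obs();c=o['ee_pos'];print(c)
t=np.linspace(0,2*np.pi,73)
for off in(0,6):
  for r,z in((31.5,84),(34,5)):
    p=proj(d,np.c_[c[0]+off*.947+r*np.cos(t),c[1]-off*.32+r*np.sin(t),np.full(73,c[2]-225.5+z)]);print(off,r,z,p.min(0).round(1),p.max(0).round(1))
```

```text
[ 434.71082009 -187.64818886  403.15889872]
0 31.5 84 [241.3 214.1] [395.6 350.4]
0 34 5 [264.4 167.2] [372.7 269.3]
6 31.5 84 [242.3 228.8] [394.7 361.4]
6 34 5 [264.8 177. ] [372.3 277.4]
```

View pics/w9.png

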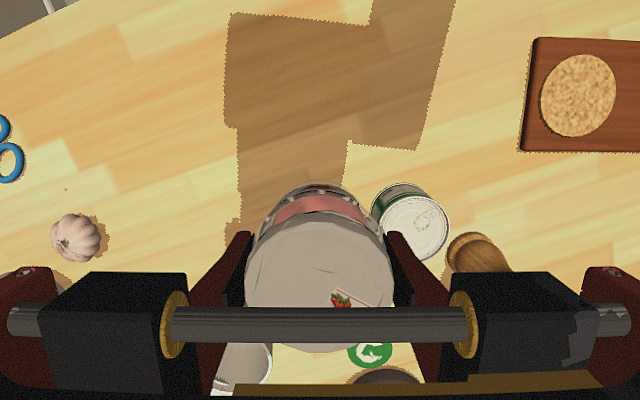

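The jar hangs upright and centred (lid x 245–394, bottom edge 352). On to the square coaster.

Call:
step_arm([
  [[0.16,0.94,0,0,0,0,0],[0.16,0.94,0,0,0,0,0],[0.16,0.94,0,0,0,0,0],[0.16,0.94,0,0,0,0,0],[0.16,0.94,0,0,0,0,0]],
])

```text
t: 18.25
ee_pos: [474.0, 48.8, 399.6]
orientation: [-0.513, -3.096, 0.001]
ft_force: [0.8, -0.5, -3.4]
width: 64.6
grasp_force: 30.0
```

Call:
step_arm([
  [[0.16,0.94,0,0,0,0,0],[0.16,0.94,0,0,0,0,0],[0.16,0.94,0,0,0,0,0],[0.16,0.94,0,0,0,0,0],[0.16,0.94,0,0,0,0,0]],
])

```text
t: 18.88
ee_pos: [514.2, 283.6, 398.9]
orientation: [-0.512, -3.096, 0.004]
ft_force: [1.1, 0.7, -1.9]
width: 64.4
grasp_force: 30.0
```

Call:
step_arm([
  [[0.18,0.92,0,0,0,0,0],[0,0,-0.5,0,0,0,0],[0,0,-0.8,0,0,0,0],[0,0,-0.7,0,0,0,0],[0,0,-0.5,0,0,0,0]],
])

```text
t: 19.5
ee_pos: [522.3, 327.5, 272.3]
orientation: [-0.512, -3.095, 0.006]
ft_force: [0.0, 0.7, -2.4]
width: 64.7
grasp_force: 30.0
```

Run:
```python
from h import *
d=grab('wrist','w10'); o=readout.get_obs();c=o['ee_pos'];print(c)
Y=np.array([.321,.947]);X=np.array([.947,-.321]);m=np.array([524.2,328.1])
print(proj(d,[list(m+42*(a*X+b*Y))+[19] for a,b in((-1,-1),(-1,1))]))
```

```text
[521.43571058 326.93665738 269.52370774]
[[260.35502067 155.02135911]
 [382.88536166 154.91636193]]
```

View pics/w10.png

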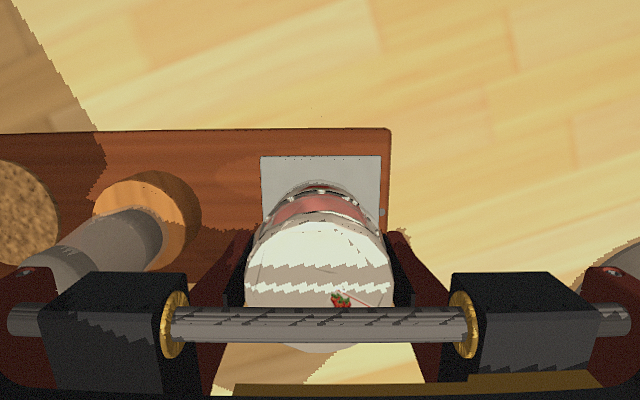

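The coaster's near edge runs (260,156) to (381,156), as predicted. I'll correct by 2–3 mm and set the jar down.

Call:
step_arm([
  [[0.05,0.02,-0.2,0,0,0,0],[0,0,-0.2,0,0,0,0],[0,0,-0.05,0,0,0,0],[0,0,0,0,0,0,0],[0,0,0,0,0,0,0]],
])

```text
t: 20.18
ee_pos: [526.5, 329.5, 254.8]
orientation: [0.513, 3.099, 0.001]
ft_force: [0.2, -0.0, -3.1]
width: 64.5
grasp_force: 30.0
```

Call:
step_arm([
  [[0,0,0,0,0,0,1],[0,0,0,0,0,0,1],[0,0,0,0,0,0,1],[0,0,0,0,0,0,1],[0,0,0.3,0,0,0,1]],
])

```text
t: 20.8
ee_pos: [525.9, 329.1, 268.7]
orientation: [-0.513, -3.098, 0.003]
ft_force: [-0.5, 0.2, -0.6]
width: 87.4
grasp_force: 0.0
```

Call:
step_arm([
  [[0,0,1,0,0,0,1],[0,0,1,0,0,0,1],[0,0,1,0,0,0,1],[0,0,0,0,0,0,1],[0,0,0,0,0,0,1]],
])

```text
t: 21.42
ee_pos: [525.9, 329.1, 419.5]
orientation: [0.513, 3.099, 0.0]
ft_force: [-0.8, -0.6, -0.1]
width: 87.8
grasp_force: 0.0
```

Run:
```python
from h import *
d=grab('wrist','w11'); np.savez('w11.npz',**{k:d[k] for k in('intrinsics','k1','extrinsics')}); print(readout.get_obs()['ee_pos'])
```

```text
[525.80944847 329.0486969  418.43199162]
```

View pics/w11.png

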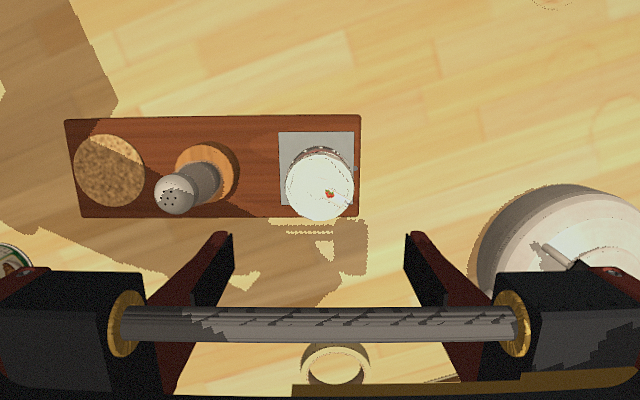

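That was my 14th picture view; the jar stands on the coaster, lid centre (320,187), and the shaker is still on the riser. I'll work from numbers alone from here: check the jam, then triangulate the mill knob and spice cap.

Run:
```python
from meas import *
d=dict(np.load('w11.npz')); print('jam',toplane(d,(320,187),103))
T=grab('top');S=grab('scene')
a=cv2.imread('pics/top0.png');b=cv2.imread('pics/scene0.png')
def low(img,box):
    x0,y0,x1,y1=box;h=cv2.cvtColor(img[y0:y1,x0:x1],cv2.COLOR_BGR2HSV);print(h[...,1].tolist() if 0 else h[...,1].min())
    w=np.clip(110-h[...,1].astype(float),0,None);w[h[...,2]<60]=0;ys,xs=np.mgrid[y0:y1,x0:x1];return np.array([(w*xs).sum(),(w*ys).sum()])/w.sum()
kt=low(a,(332,162,348,179));ks=low(b,(343,154,357,168));print(kt,ks)
def tri(u,v):
    c=[];r=[]
    for D,p in((T,u),(S,v)):
        A=toplane(D,p,0)[0];B=toplane(D,p,200)[0];c.append(A);r.append((B-A)/np.linalg.norm(B-A))
    s=np.linalg.lstsq(np.c_[r[0],-r[1]],c[1]-c[0],rcond=None)[0];P=c[0]+s[0]*r[0];Q=c[1]+s[1]*r[1];return (P+Q)/2,np.linalg.norm(P-Q)
print('mill',tri(kt,ks),toplane(T,kt,150)); 
gt,s1,_=cen(a,(378,155,404,184),(40,80,20),(90,255,255));gs,s2,_=cen(b,(380,188,408,215),(40,80,20),(90,255,255));print(gs,s2);print('spice',tri(gt,gs))
```

```text
jam [[525.5861751  330.93060042 103.        ]]
49
40
[339.06563707 170.07722008] [350.30111524 159.74597274]
mill (array([599.45610814, -42.78427181, 147.79006989]), np.float64(2.0665400689987727)) [[598.14591019 -42.01447897 150.        ]]
[393.6413839  202.12840985] (17.0, 18.0)
spice (array([ 607.70197637, -191.32649898,   94.78812248]), np.float64(2.142792936901412))
```

Call:
step_arm([
  [[0.18,-0.93,0,0,0,0,1],[0.18,-0.93,0,0,0,0,1],[0.18,-0.93,0,0,0,0,1],[0.18,-0.93,0,0,0,0,1],[0.18,-0.93,0,0,0,0,1]],
])

```text
t: 22.2
ee_pos: [571.2, 95.3, 417.9]
orientation: [-0.513, -3.097, 0.001]
ft_force: [0.2, 0.0, -0.3]
width: 87.6
grasp_force: 0.0
```

Call:
step_arm([
  [[0.18,-0.93,0,0,0,0,1],[0.18,-0.93,0,0,0,0,1],[0.18,-0.93,0,0,0,0,1],[0,0,0,0,0,0,1],[0,0,0,0,0,0,1]],
])

```text
t: 22.82
ee_pos: [598.0, -42.5, 418.1]
orientation: [-0.514, -3.097, -0.0]
ft_force: [-0.0, 0.6, 0.5]
width: 87.9
grasp_force: 0.0
```

Run:
```python
from meas import *
d=grab('wrist','w12'); np.savez('w12.npz',**{k:d[k] for k in('intrinsics','k1','extrinsics')}); print(readout.get_obs()['ee_pos'])
a=cv2.imread('pics/w12.png'); p=proj(d,[[599,-42.5,150],[599,-42.5,124]]);print(p)
x,y=p[0].astype(int);h=cv2.cvtColor(a,cv2.COLOR_BGR2HSV)[y-45:y+45,x-45:x+45]
m=((h[...,1]<70)&(h[...,2]>40)).astype(np.uint8)
n,l,st,ce=cv2.connectedComponentsWithStats(m)
for i in range(1,n):
    if st[i,4]>15: q=ce[i]+[x-45,y-45];print(st[i],q,toplane(d,q,150)[0])
```

```text
[598.0354287  -41.91294415 418.3138418 ]
[[318.66471716 205.65610915]
 [318.66282879 196.48738394]]
[ 36  38  15  15 178] [316.2752809  204.68539326] [597.68931629 -43.96251243 150.        ]
```

Call:
step_arm([
  [[0,-0.04,-0.6,0,0,0,1],[0,0,-0.8,0,0,0,1],[0,0,-0.8,0,0,0,1],[0,0,-0.4,0,0,0,1],[0,0,0,0,0,0,1]],
])

```text
t: 23.5
ee_pos: [597.9, -43.8, 288.0]
orientation: [-0.511, -3.097, 0.0]
ft_force: [0.0, -0.3, 0.3]
width: 87.9
grasp_force: 0.0
```

Call:
step_arm([
  [[0,0,0,0,0,0,0],[0,0,0,0,0,0,0],[0,0,0,0,0,0,0],[0,0,0,0,0,0,0],[0,0,0,0,0,0,0]],
])

```text
t: 24.12
ee_pos: [598.4, -44.8, 289.6]
orientation: [0.513, 3.099, -0.0]
ft_force: [-0.7, -1.1, 2.8]
width: 47.3
grasp_force: 30.0
```

Call:
step_arm([
  [[0,0,0,0,0,0,0],[0,0,0.4,0,0,0,0],[0,0,0.8,0,0,0,0],[0,0,0.8,0,0,0,0],[0,0,0,0,0,0,0]],
])

```text
t: 24.75
ee_pos: [599.2, -44.6, 393.3]
orientation: [0.512, 3.092, 0.001]
ft_force: [-1.0, 0.4, -2.1]
width: 47.1
grasp_force: 30.0
```

Call:
step_arm([
  [[-0.76,0.73,0,0,0,0,0],[-0.76,0.73,0,0,0,0,0],[-0.76,0.73,0,0,0,0,0],[-0.75,0.72,0,0,0,0,0],[0,0,0,0,0,0,0]],
])

```text
t: 25.38
ee_pos: [443.9, 102.3, 388.3]
orientation: [-0.508, -3.097, 0.001]
ft_force: [0.7, -0.7, -0.9]
width: 47.4
grasp_force: 30.0
```

Call:
step_arm([
  [[0,0,-0.4,0,0,0,0],[0,0,-0.5,0,0,0,0],[0,0,-0.4,0,0,0,0],[0,0,0,0,0,0,0],[0,0,0,0,0,0,0]],
])

```text
t: 26.0
ee_pos: [447.2, 100.6, 324.5]
orientation: [0.514, 3.099, 0.0]
ft_force: [0.8, -0.6, -1.2]
width: 47.0
grasp_force: 30.0
```

Run:
```python
from meas import *
o=readout.get_obs();print(o['ee_pos'])
T=grab('top','t2');S=grab('scene','s2')
# board seen from wrist: near edge mid
d=grab('wrist','w13');np.savez('w13.npz',**{k:d[k] for k in('intrinsics','k1','extrinsics')})
a=cv2.imread('pics/w13.png');h=cv2.cvtColor(a,cv2.COLOR_BGR2HSV)
c=np.array([447,100.5]);t=np.linspace(0,2*np.pi,73)
p=proj(d,np.c_[c[0]+43*np.cos(t),c[1]+43*np.sin(t),np.full(73,19.)]);print('coaster pred',p.min(0),p.max(0))
ct=proj(d,[[447,100.5,19]])[0];e=o['ee_pos']
for r,z in((29,0),(25,124)):
    p=proj(d,np.c_[e[0]+r*np.cos(t),e[1]+r*np.sin(t),np.full(73,e[2]-289+z)]);print('mill pred',r,z,p.min(0),p.max(0))
for y in range(130,262,8): print(y,' '.join('%d/%d'%tuple(h[y,x,[0,2]]) for x in range(250,390,10)))
```

```text
[447.24923982 100.64362176 324.45971247]
coaster pred [267.73880801 140.26635415] [367.49604304 236.87489458]
mill pred 29 0 [282.29577297 160.57306023] [353.37568382 229.09112712]
mill pred 25 124 [264.24421649 216.29728098] [370.74232667 312.56982637]
130 17/172 11/138 11/156 11/155 12/153 11/154 12/148 11/152 12/152 11/153 11/147 12/150 11/150 10/151
138 17/172 10/139 11/157 11/155 11/158 11/160 11/162 11/156 10/155 11/156 11/154 11/154 11/155 11/152
146 16/173 11/114 10/150 11/150 10/151 18/215 18/233 15/144 18/239 11/141 11/143 11/143 11/144 10/142
154 18/176 9/117 10/160 10/155 20/230 24/230 18/233 17/213 17/226 18/233 11/146 10/153 11/153 11/149
162 17/169 11/115 12/152 17/222 16/211 18/218 17/125 15/133 18/241 18/234 17/218 11/152 11/157 10/158
170 17/169 16/138 11/158 17/230 17/179 17/188 14/107 14/114 16/190 16/129 15/155 18/231 11/150 11/151
178 17/174 19/180 21/228 16/198 17/197 15/159 17/167 16/162 15/151 16/165 18/234 18/216 12/158 11/160
186 21/231 22/248 17/224 17/175 15/154 17/159 16/161 15/158 15/147 16/162 17/185 21/232 11/156 11/155
194 23/231 25/244 17/231 15/172
[... 156 characters left out ...]
 10/155 10/155
210 17/184 18/186 11/157 15/118 15/125 17/131 17/217 17/225 16/195 17/131 15/122 20/236 11/157 10/157
218 18/192 17/192 11/95 16/173 17/212 15/94 16/142 16/149 15/137 17/112 15/122 12/145 11/151 11/148
226 17/190 18/189 9/95 15/148 16/137 16/172 16/185 17/191 16/197 16/176 16/137 12/147 11/152 12/149
234 18/182 5/57 114/26 15/140 16/177 17/208 17/202 17/215 17/205 16/190 17/193 17/142 4/66 5/81
242 177/48 2/61 0/22 16/181 17/203 17/210 17/207 16/201 16/207 18/217 17/210 16/183 111/19 6/82
250 5/57 5/61 16/118 17/190 17/196 17/207 17/225 18/233 17/228 18/220 18/212 17/201 108/24 9/60
258 3/67 24/43 15/116 16/129 16/134 17/225 17/229 17/225 17/216 17/221 18/215 17/195 30/23 3/60
```

Call:
step_arm([
  [[0,0,-0.2,0,0,0,0],[0,0,-0.13,0,0,0,0],[0,0,0,0,0,0,0],[0,0,0,0,0,0,0],[0,0,0,0,0,0,0]],
])

```text
t: 26.78
ee_pos: [447.0, 100.9, 307.8]
orientation: [0.513, 3.099, 0.0]
ft_force: [-0.3, 0.8, 4.3]
width: 47.4
grasp_force: 30.0
```

Call:
step_arm([
  [[0,0,0,0,0,0,1],[0,0,0,0,0,0,1],[0,0,0,0,0,0,1],[0,0,0,0,0,0,1],[0,0,0.3,0,0,0,1]],
])

```text
t: 27.4
ee_pos: [446.4, 100.8, 322.4]
orientation: [-0.513, -3.097, 0.001]
ft_force: [-0.3, 0.1, 0.3]
width: 87.4
grasp_force: 0.0
```

Call:
step_arm([
  [[0,0,1,0,0,0,1],[0,0,1,0,0,0,1],[0,0,0,0,0,0,1],[0.6,-1,0,0,0,0,1],[0.6,-1,0,0,0,0,1]],
])

```text
t: 28.02
ee_pos: [506.9, 0.1, 422.6]
orientation: [-0.51, -3.1, -0.0]
ft_force: [0.6, 0.4, -0.5]
width: 87.6
grasp_force: 0.0
```

Call:
step_arm([
  [[0.6,-1,0,0,0,0,1],[0.6,-1,0,0,0,0,1],[0.6,-1,0,0,0,0,1],[0.18,-0.8,0,0,0,0,1],[0,0,0,0,0,0,1]],
])

```text
t: 28.65
ee_pos: [605.8, -191.6, 421.4]
orientation: [-0.518, -3.097, 0.0]
ft_force: [0.1, 1.0, -0.6]
width: 87.7
grasp_force: 0.0
```

Run:
```python
from meas import *
d=grab('wrist','w14'); print(readout.get_obs()['ee_pos'])
a=cv2.imread('pics/w14.png'); p=proj(d,[[606,-190,106]])[0].astype(int);print(p)
x,y=p;c,s,ct=cen(a,(x-60,y-60,x+60,y+60),(40,80,20),(90,255,255));print(c,s,cv2.boundingRect(ct));q=toplane(d,c,103)[0];print(q)
t=np.linspace(0,2*np.pi,73)
for z in(105,85):
    p=proj(d,np.c_[q[0]+22.5*np.cos(t),q[1]+22.5*np.sin(t),np.full(73,float(z))]);print(p.min(0),p.max(0))
```

```text
[ 605.41217223 -190.06027592  421.45577838]
[320 188]
[317.34410488 187.70875084] (50.9, 51.6) (293, 158, 50, 56)
[ 605.24062548 -192.38887979  103.        ]
[292.10211665 163.2992928 ] [342.55574301 212.25318805]
[293.67621033 159.55056545] [341.14307678 205.79150193]
```

Call:
step_arm([
  [[0.01,-0.04,-0.6,0,0,0,1],[0,0,-0.9,0,0,0,1],[0,0,-0.9,0,0,0,1],[0,0,-0.7,0,0,0,1],[0,0,-0.22,0,0,0,1]],
])

```text
t: 29.32
ee_pos: [605.1, -189.4, 254.4]
orientation: [-0.511, -3.095, -0.002]
ft_force: [-0.3, -1.0, 0.5]
width: 87.7
grasp_force: 0.0
```

Call:
step_arm([
  [[0,0,0,0,0,0,0],[0,0,0,0,0,0,0],[0,0,0,0,0,0,0],[0,0,0,0,0,0,0],[0,0,0,0,0,0,0]],
])

```text
t: 29.95
ee_pos: [606.4, -191.3, 257.3]
orientation: [0.513, 3.098, -0.0]
ft_force: [-0.8, -0.5, 4.0]
width: 44.6
grasp_force: 30.0
```

Call:
step_arm([
  [[0,0,0,0,0,0,0],[0,0,0.4,0,0,0,0],[0,0,0.8,0,0,0,0],[0,0,0.8,0,0,0,0],[0,0,0,0,0,0,0]],
])

```text
t: 30.58
ee_pos: [607.3, -191.4, 361.1]
orientation: [0.512, 3.093, -0.002]
ft_force: [-0.2, -1.6, -1.8]
width: 44.6
grasp_force: 29.9
```

Call:
step_arm([
  [[-0.06,0.93,0,0,0,0,0],[-0.06,0.94,0,0,0,0,0],[-0.06,0.93,0,0,0,0,0],[-0.06,0.94,0,0,0,0,0],[-0.06,0.93,0,0,0,0,0]],
])

```text
t: 31.2
ee_pos: [590.5, 43.8, 355.8]
orientation: [-0.513, -3.098, 0.001]
ft_force: [0.5, 0.3, -1.8]
width: 44.7
grasp_force: 29.9
```

Call:
step_arm([
  [[-0.07,0.94,0,0,0,0,0],[-0.07,0.93,0,0,0,0,0],[-0.07,0.94,0,0,0,0,0],[0,0,0,0,0,0,0],[0,0,0,0,0,0,0]],
])

```text
t: 31.82
ee_pos: [580.4, 182.6, 355.9]
orientation: [-0.512, -3.098, 0.002]
ft_force: [-0.4, 0.0, -0.8]
width: 45.0
grasp_force: 29.9
```

Call:
step_arm([
  [[0,0,-0.5,0,0,0,0],[0,0,-0.6,0,0,0,0],[0,0,-0.5,0,0,0,0],[0,0,0,0,0,0,0],[0,0,0,0,0,0,0]],
])

```text
t: 32.45
ee_pos: [581.3, 182.1, 277.4]
orientation: [0.515, 3.099, 0.0]
ft_force: [1.1, -0.1, -1.0]
width: 44.6
grasp_force: 29.9
```

Call:
step_arm([
  [[0,0,-0.2,0,0,0,0],[0,0,-0.2,0,0,0,0],[0,0,0,0,0,0,0],[0,0,0,0,0,0,0],[0,0,0,0,0,0,0]],
])

```text
t: 33.08
ee_pos: [580.7, 183.0, 256.5]
orientation: [-0.513, -3.099, 0.0]
ft_force: [-0.6, -0.4, -0.7]
width: 44.7
grasp_force: 30.0
```

Call:
step_arm([
  [[0,0,-0.04,0,0,0,0],[0,0,0,0,0,0,0],[0,0,0,0,0,0,1],[0,0,0,0,0,0,1],[0,0,0,0,0,0,1]],
])

```text
t: 33.7
ee_pos: [580.7, 182.9, 254.4]
orientation: [-0.513, -3.099, 0.0]
ft_force: [0.7, -0.9, -0.2]
width: 71.3
grasp_force: 0.0
```

Call:
step_arm([
  [[0,0,0,0,0,0,1],[0,0,0.5,0,0,0,1],[0,0,1,0,0,0,1],[0,0,1,0,0,0,1],[0,0,1,0,0,0,1]],
])

```text
t: 34.33
ee_pos: [580.6, 182.8, 431.1]
orientation: [-0.513, -3.099, 0.0]
ft_force: [0.7, 0.6, -0.1]
width: 87.6
grasp_force: 0.0
```

Run:
```python
from meas import *
d=grab('wrist','w15'); o=readout.get_obs();print(o['ee_pos'],o['width'],o['ft_force'])
a=cv2.imread('pics/w15.png'); p=proj(d,[[580.7,183,106]])[0].astype(int);print(p)
x,y=p;c,s,ct=cen(a,(x-60,y-60,x+60,y+60),(40,80,20),(90,255,255));print('spice',c,s,toplane(d,c,103)[0])
# shaker holes / mill knob / riser, predicted pixels
for n,P in dict(salt=(486,215,138),mill=(447,100.5,169),jam=(525.5,330,103)).items(): print(n,proj(d,[P])[0])
```

```text
[582.14886593 183.28097748 438.39449294] 87.69026933743481 [2.73447824 0.80155133 5.06713366]
[318 185]
spice [318.10549974 184.24299313] (50.0, 48.0) [579.82848044 182.83501353 103.        ]
salt [318.22830924  67.17394751]
mill [139.64988811  65.01865153]
jam [459.54673425  72.70142096]
```

Call:
step_arm([
  [[0.5,-0.8,0.3,0,0,0,1],[0.5,-0.8,0.3,0,0,0,1],[0.5,-0.8,0,0,0,0,1],[0.3,-0.8,0,0,0,0,1],[0.2,-0.8,0,0,0,0,1]],
])

```text
t: 35.0
ee_pos: [681.4, -18.5, 459.1]
orientation: [-0.513, -3.099, 0.0]
ft_force: [0.8, 0.3, 0.5]
width: 87.7
grasp_force: 0.0
```

Call:
step_arm([
  [[0,-0.8,0,0,0,0,1],[0,-0.8,0,0,0,0,1],[0,-0.5,0,0,0,0,1],[0,0,0,0,0,0,1],[0,0,0,0,0,0,1]],
])

```text
t: 35.62
ee_pos: [680.8, -121.2, 459.5]
orientation: [-0.512, -3.099, -0.001]
ft_force: [0.2, 1.1, -0.1]
width: 87.8
grasp_force: 0.0
```

Spice jar is good. A last numeric check of the others from the near view and the top camera:

Run:
```python
from meas import *
T=grab('top','t3');a=cv2.imread('pics/t3.png');h=cv2.cvtColor(a,cv2.COLOR_BGR2HSV)
for n,P,R,lo,hi in(('salt',(486,215,138),10,(0,0,90),(180,75,255)),('mill',(447,100.5,169),7,(0,0,60),(180,120,255)),('jam',(525.5,330,103),15,(0,0,150),(180,80,255)),('spice',(580,183,106),12,(40,80,20),(90,255,255)),('tin',(519,-111,58),18,(0,0,90),(180,80,255))):
    p=proj(T,[P])[0]; x,y=p.round().astype(int)
    try:
        c,s,_=cen(a,(x-R,y-R,x+R+1,y+R+1),lo,hi,1);print(n,p.round(1),c.round(1),s,toplane(T,c,P[2])[0].round(1))
    except Exception as e: print(n,p,e)
S=grab('scene','s3');b=cv2.imread('pics/s3.png');hs=cv2.cvtColor(b,cv2.COLOR_BGR2HSV)
for n,P in dict(salt=(486,215,130),mill=(447,100.5,165),millhead=(447,100.5,143),riser=(487,215,48),jam=(525.5,330,103)).items():
    p=proj(S,[P])[0].round().astype(int);print(n,p,hs[p[1]-1:p[1]+2,p[0]-1:p[0]+2].reshape(-1,3).mean(0).round())
```

```text
salt [241.6 215.5] [241.4 216.2] (11.0, 11.0) [484.3 215.8 138. ]
mill [284.8 228.5] [283.6 228.8] (4.0, 3.0) [446.3 103.5 169. ]
jam [201.7 203.4] [200.8 203. ] (21.0, 21.0) [526.7 332.6 103. ]
spice [255.5 182.1] [255.5 182.3] (17.0, 15.6) [579.3 183.  106. ]
tin [362.9 204.2] [366.7 207.1] (36.0, 36.0) [ 510.5 -121.2   58. ]
salt [259 142] [ 19.  56. 149.]
mill [269 151] [ 19.  58. 111.]
millhead [270 158] [ 17. 177. 146.]
riser [262 166] [ 16. 176. 110.]
jam [251 132] [ 41.  36. 179.]
```

```bash
python3 -c "
from h import *
print(ctrl.close_job())"
```

```text
the job is handed in; nothing more can be done
None
```

I handed the job in after about 36 s of the 131 s. By my last measurements, all five items stand within about 5 mm of their target spots. I never touched the tomato tin or the white mug, though the last check could not measure the tin, and I have not seen the judge's result.

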